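# Show a hollow punch's edge to the bench camera

### The arm

A 6-joint arm with a two-finger parallel gripper is mounted at the origin on the work surface. World frame = base frame: x ahead of the robot, y to its left, z up, the work surface at z = 0. Lengths are in mm, angles in degrees, forces in N, time in s.
With the tool pointing down it reaches from about 275 to 750 mm from the base axis. Payload 10.2 kg.
Tool frame: the origin (TCP) lies between the finger pads; the fingertips stand 19 mm ahead of it and the grasp point (between the pads) is the TCP (ctrl.tip_extent is the distance from the TCP to the fingertips, in mm); z points along the fingers, y is the line along which they close (so a half turn about z gives the same grasp; the last joint's range is limited). The gripper opens to 85 mm and grips with 20 to 120 N. Pads are 22 mm wide; open, the fingers measure 114 mm over their backs; the gripper's body (76 mm by 85 mm) begins 54 mm behind the grasp point. The pads swing forward as they close: fully open they stand 13 mm farther back than shut.
Start: joints at [-79.435, 17.928, 85.812, -0, 76.261, -12.8], TCP at [208.198, -481.959, 219.394] pointing down, gripper open.
Joint ranges: [-168.41, 168.41], [-55.51, 124.54], [10.69, 146.95], [-70.63, 250.63], [1, 178], [-165.06, 165.06]. Speed limits (degrees/s): [136.94, 136.94, 172.46, 180, 180, 180].

### API

Orientations are given as a 3x3 rotation matrix whose columns are the frame's x, y, z axes.
In Python, from workcell import ctrl, imaging gives the robot as it stands.
- The arm moves only by the shell command python3 -m pendant 'ROWS' [FORCE]. ROWS is JSON, a list that holds one entry, the list of rows, each a list of 5 numbers: the gripper's target within -1 to 1 (shut at 1, half-way at 0, fully open at -1), then the shift along the tool's x, y, z in cm, then the turn about the tool's z in degrees. A call has exactly 8 rows; each row shifts and turns the commanded pose from where the row before left it, along the tool's axes as they then stand; what a row does not reach is not made up. A row lasts 1/8 s, in which the tool goes at most 62.5 mm and 10.7 degrees, less where a joint would pass 70% of its speed; a pose out of reach is approached as far as the arm can. A call is refused whole if a number of a shift passes 6.25 or a number of a turn 10.7, either way. A call with a gripper value outside its range is refused whole. The fingers move at their own pace and stop on an object; FORCE is the grip in N (left out, the last holds). Time passes only in rows, so rows that do not move let the fingers close, or fill a call up. It gives the time, the measured TCP pose, the force, the opening and the grip force at its end, in the units of the state.
- ctrl.state(): the state, without advancing time (a new reading comes with each control period).
- imaging.grab_frame(name): name is "scene" or "side" or "wrist"; returns the picture (400x640x3 uint8, red, green, blue); there is no depth.
- imaging.calibration(name): a dict with "fx", "fy", "cx", "cy" (pixels), "extrinsics" (4x4, takes a point from camera to world coordinates). Camera axes: x right, y up, looking along -z (the intrinsics and any distortion apply to the point x, -y, -z); pixel columns grow to the right and rows downward; lengths in mm; the calibration is good to about 2 mm. A picture is of the moment at which its call begins: read the wrist's pose just before it. calibration takes no time and is no camera call; for the wrist camera it gives the pose at the moment of the call.
- ctrl.close_job(): hands the job in; it is judged then, once.
The state is a dict: "clock": time; "qpos": joint angles; "dq": joint speeds; "effort": joint torques, N m; "position": TCP position; "eef_rot": TCP orientation; "wrist_force": force on the tool from outside, world axes, zero at the start; "ft_torque": the same for the moment, N m; "gripper_width": opening from 0.0 (shut) to 1.0 (fully open); "gripper_force": force on a finger pad.
Only numpy, scipy, OpenCV 4.12 (cv2) and the standard library are available. Lean on these libraries where they do the work, as an engineer would, in place of code of your own. Each camera call takes 0.05 s, during which the arm holds its last target. There are 200 camera calls.

### The job

Draw the thickest of the four steel punches out of the wooden tool block and hold its cutting end up to the inspection camera: square on, centred, 60 mm in front of the lens, head pointing away from it. Do not let it knock against the camera or the bench, and leave the other punches, the camera and the things lying about as they are. Finish while still holding the punch steady there in the gripper; do not put it down or let go.

Things in the scene. Friction and masses are not known exactly. Their poses are not given: they have to be found in the camera images.
- punch_a: The thickest punch, the one wanted: plain steel round hollow drive punch, 26 mm in diameter, bevelled over the lowest 14 mm, 130 mm long, about 0.4 kg. It stands upright in a bore of the block, cutting end (open tube) down, its upper 85 mm free above the block. Origin: centre of the cutting end; z axis along the punch towards its struck head. It is round: its turn about z is free.
- punch_a_head (a point): Centre of the struck (flat) head of the thickest punch, 130 mm from its cutting end along its z axis.
- punch_b: Punch of the same pattern, 20 mm in diameter, 125 mm long, cutting end down in another bore. Origin: centre of its cutting end, z towards its head. Stays in the block.
- punch_c: Punch of the same pattern, 17 mm in diameter, 120 mm long, cutting end down in another bore. Origin: centre of its cutting end, z towards its head. Stays in the block.
- punch_d: Punch of the same pattern, 14 mm in diameter, 115 mm long, cutting end down in another bore. Origin: centre of its cutting end, z towards its head. Stays in the block.
- block: Beech tool block, fixed, 62 mm high, 104 (x) by 250 mm (y) over its rails. Four equal upright bores, 28 mm wide, 45 mm deep (floor 17 mm above the bench), in a row along its y axis at y = -78, -26, 26, 78 mm. Which punch is in which bore varies, and the block may be left or right. Origin: centre of its underside, z up.
- stand: Camera stand, fixed: black round foot 124 mm wide, two aluminium cheeks 106 mm high; between them the camera, a white and black cylinder 36 mm wide, 110 mm long, pivoted 92 mm above the bench. It looks up, leaning 0.35 to 0.7 rad from vertical to the stand's -x side; the stiff pivot keeps its angle unless knocked. Origin: centre of the foot's underside, z up.
- lens (a point): Centre of the camera's front glass, 58 mm from the pivot. Its z axis is the line of sight, pointing out of the lens.
- focus (a point): The point in the air 60 mm in front of the front glass on the line of sight, where the centre of the cutting end is to be held. Its z axis is the line of sight, pointing away from the camera, so the punch held right has its z axis along this one.
- mallet: Bystander: mallet lying down, white plastic head 58 mm wide and 95 mm long, wooden handle, 260 mm over all. Origin under the centre of the head.
- spray: Bystander: white spray bottle 62 mm wide, 183 mm high, standing. Origin: centre of its underside.
- edger: Bystander: small edge tool lying down, wooden handle 29 mm thick with a thin steel shank, 155 mm long. Origin on its underside near its middle.
There are look-alikes about, which are no part of the job. Leave any turquoise look-alike of the punch_a alone.

How it is judged:
By the outcome, as a careful person would: the job done as asked, in the order asked, and still so for the second after the job is handed in, while the arm keeps its last pose, push and grip.
It also fails if it takes over 35 s, if anything falls off the work surface, if the arm or the gripper's body presses on something with over 40 N, if the wrist force passes 120 N, or if a joint passes its speed limit or range.

## Working session

There is one attempt and no reset: what is moved stays moved. The work goes in short steps, Python scripts to look and compute and a shell command to move; the robot and the scene stay as the last step left them, time stands still between calls to the robot, and variables do not carry over. Pictures are saved under pics/ and viewed, at most 10 in all, crops included, and the job is handed in when it is done.

```bash
mkdir -p pics; ls
cat > h.py <<'E'
import numpy as np, cv2
from workcell import ctrl, imaging
def grab(n,f=None):
    im=imaging.grab_frame(n)
    if f: cv2.imwrite('pics/'+f,im[...,::-1])
    return im
def ray(c,u,v):
    E=np.array(c['extrinsics']); p=np.array([[[u,v]]],float)
    K=np.array([[c['fx'],0,c['cx']],[0,c['fy'],c['cy']],[0,0,1]])
    d=c.get('distortion',c.get('dist'))
    q=cv2.undistortPoints(p,K,np.array(d,float) if d is not None else None)[0,0]
    r=E[:3,:3]@np.array([q[0],-q[1],-1]); return E[:3,3],r/np.linalg.norm(r)
def plane(c,u,v,z):
    o,r=ray(c,u,v); return o+r*(z-o[2])/r[2]
def tri(rays):
    A=sum(np.eye(3)-np.outer(r,r) for o,r in rays); b=sum((np.eye(3)-np.outer(r,r))@o for o,r in rays)
    p=np.linalg.solve(A,b); return p,[np.linalg.norm(np.cross(p-o,r)) for o,r in rays]
def proj(c,P):
    E=np.array(c['extrinsics']); q=E[:3,:3].T@(np.array(P)-E[:3,3])
    return c['cx']+c['fx']*q[0]/-q[2], c['cy']+c['fy']*-q[1]/-q[2]
E
python3 - <<'E'
from h import *
for n in('scene','side'):
    grab(n,n+'0.png'); c=imaging.calibration(n); print(n,{k:(np.round(v,3).tolist() if not isinstance(v,str) else v) for k,v in c.items()})
print(ctrl.state())
E
```

```text
pics
scene {'fx': 440.064, 'fy': 440.064, 'cx': 327.375, 'cy': 202.535, 'extrinsics': [[-0.308, -0.571, 0.761, 1409.259], [0.951, -0.198, 0.236, 351.446], [0.016, 0.797, 0.604, 797.257], [0.0, 0.0, 0.0, 1.0]]}
side {'fx': 466.604, 'fy': 466.604, 'cx': 313.554, 'cy': 197.372, 'extrinsics': [[-0.66, 0.414, -0.627, -221.178], [-0.751, -0.346, 0.562, 831.271], [0.016, 0.842, 0.539, 864.717], [0.0, 0.0, 0.0, 1.0]]}
{'clock': 0.1, 'qpos': array([-7.94346727e+01,  1.79559397e+01,  8.58484528e+01, -1.61204178e-03,
        7.62624517e+01, -1.27990278e+01]), 'dq': array([ 0.01093886, -0.04986011, -0.13474191, -0.00959968, -0.05799202,
       -0.01727249]), 'effort': array([ 2.49661338e-03, -4.12897038e+01, -2.60143769e+01, -1.95938678e-04,
        3.00984626e-03, -7.05621002e-07]), 'position': array([ 208.14605493, -481.70943017,  218.90289408]), 'eef_rot': array([[ 9.17998894e-01,  3.96582870e-01, -2.40780192e-04],
       [ 3.96582875e-01, -9.17998213e-01,  1.14186050e-03],
       [ 2.31806531e-04, -1.14371598e-03, -9.99999319e-01]]), 'wrist_force': array([ 0.97625613, -0.10743956, -0.33868685]), 'ft_torque': array([-0.00194674, -0.01639773,  0.02002726]), 'gripper_force': 0.0, 'gripper_width': 1.002980390199977}
```

View pics/scene0.png

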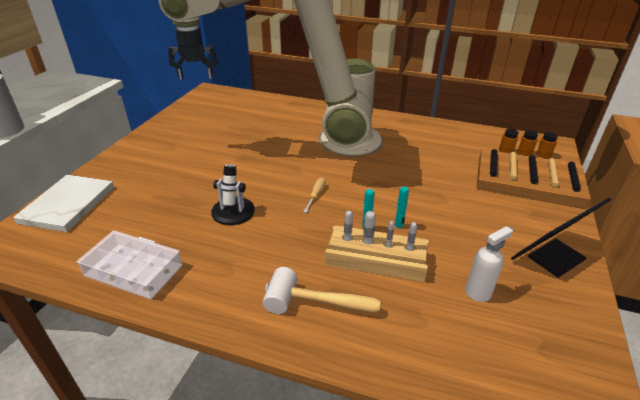

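View pics/side0.png

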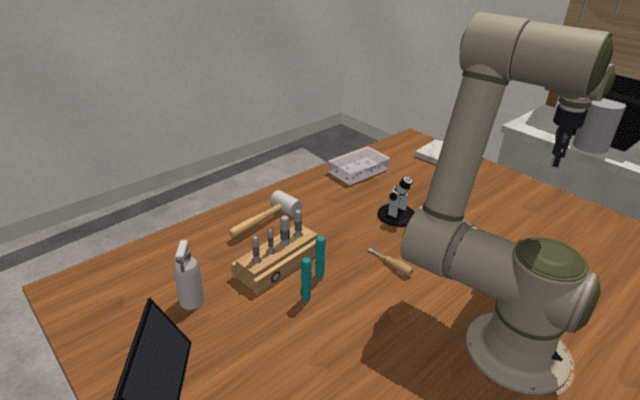

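Run:
```python
from h import *
a=cv2.imread('pics/scene0.png');b=cv2.imread('pics/side0.png')
f=lambda i,x,y:cv2.resize(i[y:y+60 if 0 else y+100,x:x+130],(390,300),interpolation=cv2.INTER_CUBIC)
cv2.imwrite('pics/crop1.png',np.vstack([np.hstack([f(a,315,180),f(b,220,200)]),np.hstack([f(a,170,140),f(b,340,150)])]))
```

```text
(no output)
```

View pics/crop1.png

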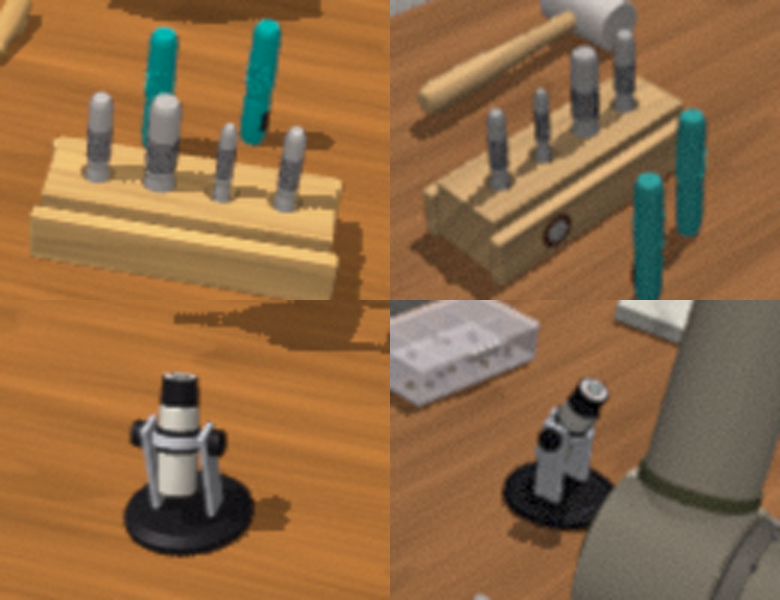

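Run:
```python
from h import *
s=imaging.calibration('scene');d=imaging.calibration('side')
print('head a',tri([ray(s,370,214.3),ray(d,285,218)]))
for n,h,u,v in [('?1',142,348,213),('a',147,370,214),('?3',132,391,223),('?4',137,413,224)]: print(n,plane(s,u,v,h))
for u,v in [(98,173),(161,182),(223,193),(286,203)]: print('base',plane(s,315+u/3,180+v/3,62))
for u,v in [(195+303,180),(180+362,155),(195+390,128),(235+390,105)]: print('sidebase',plane(d,220+(u-390)/3,200+v/3,62))
print('teal',tri([ray(s,369,191.5),ray(d,306.3,260)]),tri([ray(s,404,189),ray(d,320.5,239)]))
print('teal alt',tri([ray(s,369,191.5),ray(d,320.5,239)]),tri([ray(s,404,189),ray(d,306.3,260)]))
print('lens',tri([ray(s,230,165.7),ray(d,408,180)]))
print('foot',plane(s,233,210.7,8),plane(d,396,214,8))
print('knobs z92',plane(s,170+138/3,140+133/3,92),plane(s,170+217/3,140+141/3,92),plane(d,393,196.3,92))
print('mallet',plane(s,282,272,58))
w=imaging.calibration('wrist');R=ctrl.state();print(R['eef_rot'].T@(np.array(w['extrinsics'])[:3,3]-R['position']),w['fx'],R['eef_rot'].T@np.array(w['extrinsics'])[:3,:3])
```

```text
head a (array([592.67968985, 204.44035706, 141.23240596]), [np.float64(0.78259570329644), np.float64(0.7825957032964238)])
?1 [606.69693724 154.29393906 142.        ]
a [599.38656029 206.2058137  147.        ]
?3 [597.69165074 257.97274037 132.        ]
?4 [590.49800582 308.36692888 137.        ]
base [604.57848082 156.50960977  62.        ]
base [598.32742052 209.0460708   62.        ]
base [594.82531425 260.5641849   62.        ]
base [589.92884435 311.77227321  62.        ]
sidebase [580.60588015 312.00497632  62.        ]
sidebase [583.3430268  261.90758647  62.        ]
sidebase [589.13682721 208.17369117  62.        ]
sidebase [592.27609782 157.6325718   62.        ]
teal (array([470.57753838, 200.31107044,  98.09919128]), [np.float64(31.37759292444412), np.float64(31.377592924444016)]) (array([447.78856608, 238.41849778, 151.13593427]), [np.float64(29.84237745680879), np.float64(29.842377456808734)])
teal alt (array([479.44914027, 176.52212321, 124.0433596 ]), [np.float64(0.17907859292020464), np.float64(0.17907859292024336)]) (array([438.54499822, 260.94479808, 125.29840148]), [np.float64(0.8861415047905105), np.float64(0.8861415047906053)])
lens (array([ 509.60311839, -211.77580438,  140.70407815]), [np.float64(0.33420446119441044), np.float64(0.33420446119429975)])
foot [ 540.99756267 -202.65628095    8.        ] [ 529.45015111 -201.54974723    8.        ]
knobs z92 [ 542.49031499 -243.9013461    92.        ] [ 530.02925373 -169.1152395    92.        ] [ 525.04017247 -167.77599895   92.        ]
mallet [763.10797372  44.92676948  58.        ]
[  77.96959083   -0.61440213 -154.24009409] 357.01043003882745 [[ 8.90356334e-04  9.52340093e-01  3.05036973e-01]
 [ 9.99999017e-01 -5.17623866e-04 -1.30279780e-03]
 [-1.08281216e-03  3.05037833e-01 -9.52339618e-01]]
```

```bash
python3 -m pendant '[[[-1,5.37,-1.91,-1.16,0],[-1,5.37,-1.91,-1.16,0],[-1,5.37,-1.91,-1.16,0],[-1,5.37,-1.91,-1.16,0],[-1,5.37,-1.91,-1.16,0],[-1,5.37,-1.91,-1.16,0],[-1,5.37,-1.91,-1.16,0],[-1,0,0,0,10]]]'
python3 - <<'E'
from h import *
import pickle
st=ctrl.state();c=imaging.calibration('wrist');grab('wrist','w1.png');pickle.dump(c,open('w1.pkl','wb'));print(st['position'],proj(c,[509.6,-211.8,140.7]),proj(c,[535,-206,92]),proj(c,[535,-203,8]))
E
```

```text
clock: 1.1
position: [502.3, -207.5, 300.8]
eef_rot: [[0.973, 0.232, 0.001], [0.232, -0.973, 0.0], [0.001, 0.0, -1.0]]
wrist_force: [0.8, -0.6, 0.2]
gripper_width: 0.997
gripper_force: 0.0
[ 502.28081232 -207.48603563  300.81939346] (np.float64(328.7526914032224), np.float64(168.06120348873932)) (np.float64(328.2567525272355), np.float64(131.9870206629933)) (np.float64(324.68010217686975), np.float64(122.76877269799937))
```

View pics/w1.png

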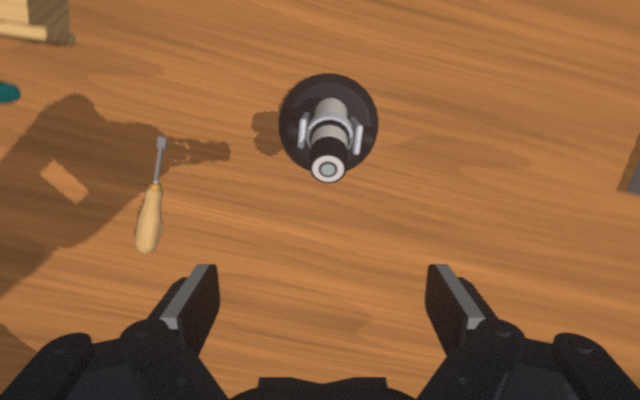

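Run:
```python
from h import *
import pickle
c=pickle.load(open('w1.pkl','rb'));a=cv2.imread('pics/w1.png');s=imaging.calibration('scene');d=imaging.calibration('side')
m=((a.max(2)<75)).astype(np.uint8);m[:60]=0;m[185:]=0;m[:,:275]=0;m[:,385:]=0
ct=max(cv2.findContours(m,0,1)[0],key=cv2.contourArea);h=cv2.convexHull(ct)
P=np.array([plane(c,*p[0],10)[:2] for p in h if p[0][1]<150]);
A=np.c_[2*P,np.ones(len(P))];x=np.linalg.lstsq(A,(P**2).sum(1),rcond=None)[0];f=x[:2];print('foot',f,'r',np.sqrt(x[2]+f@f))
g=a[150:190,305:350].astype(int);gm=(g.min(2)>140);v,u=np.nonzero(gm);
cc=max(cv2.findContours(gm.astype(np.uint8),0,1)[0],key=cv2.contourArea);e=cv2.minEnclosingCircle(cc);print('ring',e)
u,v=e[0][0]+305,e[0][1]+150;print(u,v)
L,r=tri([ray(c,u,v),ray(s,230,165.7),ray(d,408,180)]);print(L,r)
for z in(136,140,144,148):
  l=plane(c,u,v,z);dd=np.r_[l[:2]-f,l[2]-92];print(z,l,np.linalg.norm(dd),np.degrees(np.arctan2(np.hypot(*dd[:2]),dd[2])),np.degrees(np.arctan2(-dd[1],-dd[0])))
# cheek lines: bright cheeks at px
for p,q in [((303,130),(358,137))]: k=plane(c,*q,106)-plane(c,*p,106);print('cheek axis',k,np.degrees(np.arctan2(k[0],-k[1])))
```

```text
foot [ 532.58643535 -207.38090363] r 60.18489698784733
ring ((22.5, 18.5), 15.572511672973633)
327.5 168.5
[ 509.3370878  -211.28788282  140.90094884] [np.float64(0.609670682731964), np.float64(0.6019293526535863), np.float64(0.4532502748105949)]
136 [ 507.91638549 -211.12724633  136.        ] 50.58306479551989 29.558049528835713 8.63484620960811
140 [ 508.79213215 -210.8483116   140.        ] 53.686048310525955 26.60859735397398 8.291027315437326
144 [ 509.6678788  -210.56937686  144.        ] 56.91596081843989 23.988408110447235 7.920260420441102
148 [ 510.54362546 -210.29044213  148.        ] 60.25239316546638 21.654847792636364 7.519283140876037
cheek axis [  5.88633577 -53.50777593   0.        ] 6.277806763306323
```

Run:
```python
from h import *
a=cv2.imread('pics/w1.png');b=cv2.imread('pics/scene0.png');c=cv2.imread('pics/side0.png')
f=lambda i,x,y,w,h,k:cv2.resize(i[y:y+h,x:x+w],None,fx=k,fy=k,interpolation=cv2.INTER_CUBIC)
cv2.imwrite('pics/crop2.png',np.hstack([f(a,295,90,66,100,6),f(b,210,160,40,60,10)[:, :200*2] if 0 else f(b,213,160,33,60,10)]))
```

```text
(no output)
```

View pics/crop2.png

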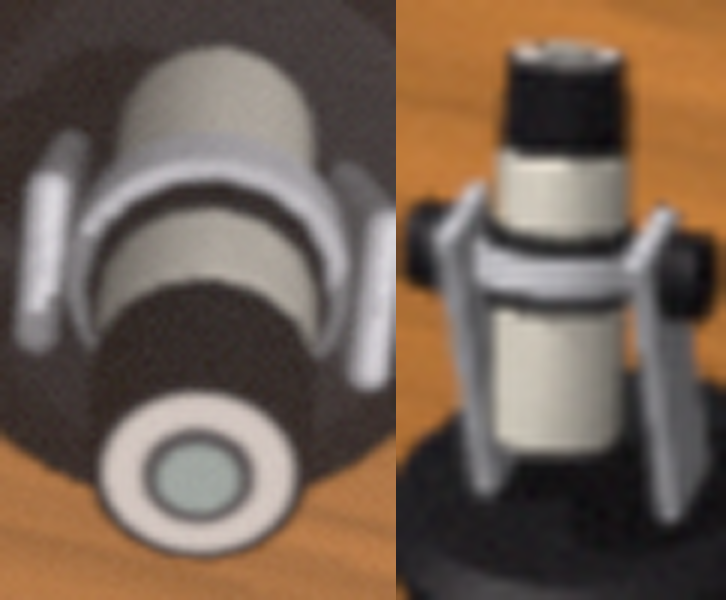

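Run:
```python
from h import *
import pickle
c=pickle.load(open('w1.pkl','rb'));s=imaging.calibration('scene');d=imaging.calibration('side')
L,r=tri([ray(c,328,169),ray(s,230,165.4),ray(d,408,180)]);B,r2=tri([ray(c,331.2,110.3),ray(s,229.1,203.8)])
print(L,r,B,r2);D=L-B;print(np.linalg.norm(D),'lean',np.degrees(np.arctan2(np.hypot(*D[:2]),D[2])),np.degrees(np.arctan2(-D[1],-D[0])),'at pivot',B+D*52/110)
o,v=ray(c,328,169)
for t in range(20,42,4):
  for az in(7,):
    n=np.r_[-np.sin(np.radians(t))*np.array([np.cos(np.radians(az)),np.sin(np.radians(az))]),np.cos(np.radians(t))];print(t,'ratio',-v@n)
    q=L-58*n;k=B-0;print('   pivot',q.round(1),'back',proj(c,L-110*n),proj(s,L-110*n))
```

```text
[ 509.05889122 -211.47001745  141.28562975] [np.float64(0.3615825331791413), np.float64(0.31347972892771575), np.float64(0.1235632148554812)] [ 552.92550396 -205.27363753   40.82814915] [np.float64(0.7050787584413569), np.float64(0.7050787584413136)]
109.79244165898967 lean 23.797640303398527 8.040124101868535 at pivot [ 532.18855975 -208.20283531   88.31713998]
20 ratio 0.8398399647884328
   pivot [ 528.7 -209.1   86.8] back (np.float64(330.54592075275855), np.float64(116.37978871167293)) (np.float64(229.55975017855897), np.float64(203.21946538707545))
24 ratio 0.8000469111611483
   pivot [ 532.5 -208.6   88.3] back (np.float64(331.3633681910765), np.float64(110.19017287437964)) (np.float64(228.5186451688363), np.float64(203.90215829235854))
28 ratio 0.756356109403121
   pivot [ 536.1 -208.2   90.1] back (np.float64(332.1895623841975), np.float64(104.0720468483632)) (np.float64(227.4726500352972), np.float64(204.40792647385726))
32 ratio 0.708980416708732
   pivot [ 539.6 -207.7   92.1] back (np.float64(333.02319656024656), np.float64(98.0405944947286)) (np.float64(226.42654554979558), np.float64(204.73119494878372))
36 ratio 0.6581506426906003
   pivot [ 542.9 -207.3   94.4] back (np.float64(333.8627811518385), np.float64(92.11276828607835)) (np.float64(225.38529301672398), np.float64(204.86704775480797))
40 ratio 0.6041144248983512
   pivot [ 546.1 -206.9   96.9] back (np.float64(334.706612523408), np.float64(86.30750301289942)) (np.float64(224.35401827328167), np.float64(204.8113088864453))
```

```bash
python3 -m pendant '[[[-1,2.38,-5.52,0.44,0],[-1,2.38,-5.52,0.44,0],[-1,2.38,-5.52,0.44,0],[-1,2.38,-5.52,0.44,0],[-1,2.38,-5.52,0.44,0],[-1,2.38,-5.52,0.44,0],[-0.2,2.38,-5.52,0.44,0],[-0.2,0,0,0,8]]]' 20
python3 - <<'E'
from h import *
import pickle
st=ctrl.state();c=imaging.calibration('wrist');grab('wrist','w2.png');pickle.dump(c,open('w2.pkl','wb'));print(st['position'],proj(c,[595,207,147]),proj(c,[595,207,62]))
E
```

```text
clock: 2.15
position: [572.5, 207.4, 268.3]
eef_rot: [[0.995, 0.097, -0.002], [0.097, -0.995, 0.0], [-0.002, -0.0, -1.0]]
wrist_force: [1.0, -0.7, -0.5]
gripper_width: 0.61
gripper_force: 0.0
[572.539411   207.39636714 268.32760918] (np.float64(325.62819322280427), np.float64(158.36683438221905)) (np.float64(324.7738857938107), np.float64(141.52044450609816))
```

View pics/w2.png

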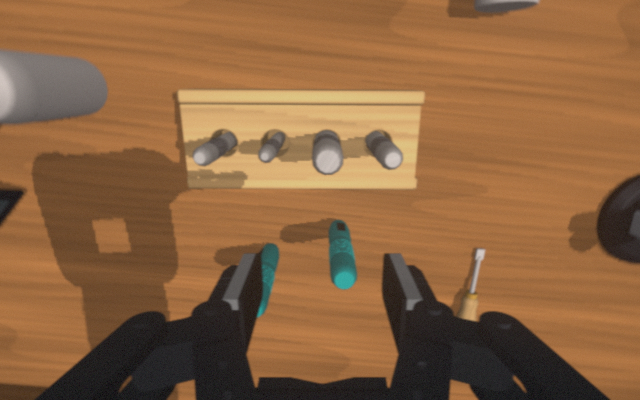

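Run:
```python
from h import *
import pickle
c=pickle.load(open('w2.pkl','rb'));a=cv2.imread('pics/w2.png')
for (u,v),z in [((328,159),147),((393,158),142),((265,155),132),((202,157),137)]: print(plane(c,u,v,z).round(1))
g=cv2.cvtColor(a,cv2.COLOR_BGR2HSV)[125:180,305:350];print(((g[...,1]<40)&(g[...,2]>135)).nonzero()[1].mean()+305,((g[...,1]<40)&(g[...,2]>135)).nonzero()[0].mean()+125)
```

```text
[594.7 205.1 147. ]
[599.5 153.5 142. ]
[589.9 256.4 132. ]
[584.3 306.4 137. ]
328.51188299817187 159.6087751371115
```

```bash
python3 -m pendant '[[[0,1.1,0.2,0,0],[0,1.1,0.2,0,0],[0,0,0,3,0],[0,0,0,3,0],[0,0,0,2.4,0],[0,0,0,1,0],[0,0,0,0,0],[0,0,0,0,0]]]' 20
python3 - <<'E'
from h import *
import pickle
st=ctrl.state();c=imaging.calibration('wrist');grab('wrist','w3.png');print(st['position'],proj(c,[594.5,205.5,147]))
E
```

```text
clock: 3.2
position: [595.8, 202.2, 177.0]
eef_rot: [[0.996, 0.094, 0.002], [0.094, -0.996, 0.0], [0.002, -0.0, -1.0]]
wrist_force: [0.3, -0.1, 0.0]
gripper_width: 0.501
gripper_force: 0.0
[595.77408358 202.23733687 176.95634975] (np.float64(316.43869319525885), np.float64(232.34763008071866))
```

View pics/w3.png

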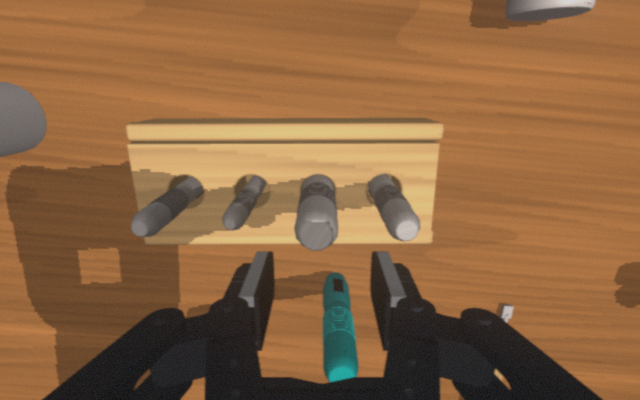

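```bash
python3 -m pendant '[[[0,-0.1,-0.34,0,0],[0,0,0,1.3,0],[0,0,0,1.5,0],[0,0,0,1.5,0],[0,0,0,1.4,0],[0,0,0,0,0],[0.6,0,0,0,0],[1,0,0,0,0]]]' 60
python3 -m pendant '[[[1,0,0,0,0],[1,0,0,0,0],[1,0,0,0,0],[1,0,0,-0.3,0],[1,0,0,-0.6,0],[1,0,0,-0.6,0],[1,0,0,-0.6,0],[1,0,0,0,0]]]' 60
```

```text
clock: 4.25
position: [594.3, 205.7, 119.6]
eef_rot: [[0.996, 0.093, 0.001], [0.093, -0.996, 0.0], [0.001, -0.0, -1.0]]
wrist_force: [0.4, 0.1, 1.3]
gripper_width: 0.274
gripper_force: 58.8
clock: 5.25
position: [594.2, 205.7, 140.4]
eef_rot: [[0.996, 0.094, 0.001], [0.094, -0.996, 0.0], [0.001, -0.0, -1.0]]
wrist_force: [-0.1, -0.6, -3.1]
gripper_width: 0.271
gripper_force: 59.0
```

```bash
python3 -m pendant '[[[1,0,0,-0.8,0],[1,0,0,-0.8,0],[1,-0.4,0,0,0],[1,-0.67,0,-0.05,0],[1,-0.67,0,-0.05,0],[1,-0.67,0,0,0],[1,-0.67,0,0.06,0],[1,0,0,0,0]]]' 22
python3 - <<'E'
from h import *
a=grab('scene');b=grab('side');w=grab('wrist')
f=lambda i,x,y,k:cv2.resize(i[y:y+100,x:x+130],(130*k,100*k),interpolation=cv2.INTER_CUBIC)
cv2.imwrite('pics/crop3.png',np.vstack([np.hstack([f(a,315,160,3),f(b,220,150,3)]),cv2.resize(w[100:346],(780,300))])[...,::-1])
E
```

```text
clock: 6.25
position: [562.9, 202.8, 156.3]
eef_rot: [[0.996, 0.094, -0.0], [0.094, -0.996, 0.0], [-0.0, -0.0, -1.0]]
wrist_force: [2.5, -0.3, -2.6]
gripper_width: 0.276
gripper_force: 57.7
```

View pics/crop3.png

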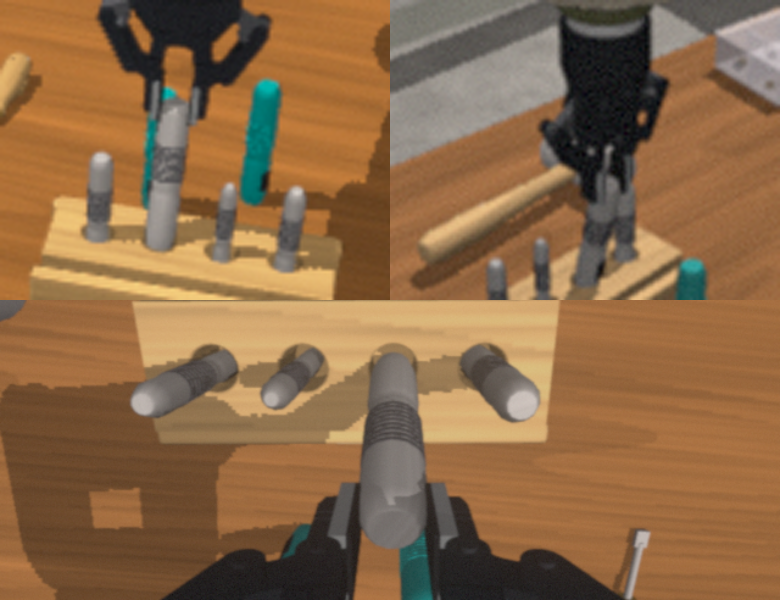

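```bash
python3 -m pendant '[[[1,-0.5,0,0.08,0],[1,-0.5,0,0.08,0],[1,0,0,0,0],[1,-0.4,0,-0.9,0],[1,-0.4,0,-0.9,0],[1,-1.6,0,-3.6,0],[1,-1.6,0,-3.6,0],[1,0,0,-2,0]]]' 60
cat > m.py <<'E'
from h import *
st=ctrl.state();print(st['position'],st['wrist_force'],st['gripper_force'])
c=imaging.calibration('wrist');w=grab('wrist');a=grab('scene');b=grab('side')
s=imaging.calibration('scene');d=imaging.calibration('side')
x=st['eef_rot'][:,0];n=-.4*x+np.r_[0,0,.914];p=st['position']
out=[]
for i,k in((a,s),(b,d)):
    u,v=map(int,proj(k,p-50*n));print('crop org',u-40,v-50)
    out.append(cv2.resize(i[v-50:v+50,u-40:u+40],None,fx=5,fy=5,interpolation=cv2.INTER_CUBIC))
    print('pred end',proj(k,p-103*n),'head',proj(k,p+27*n))
print('wrist pred end',proj(c,p-103*n),'head',proj(c,p+27*n))
import sys
cv2.imwrite('pics/'+sys.argv[1],np.hstack(out)[...,::-1]);cv2.imwrite('pics/w_'+sys.argv[1],w[...,::-1])
E
python3 m.py m1.png
```

```text
clock: 7.4
position: [512.4, 198.1, 267.3]
eef_rot: [[0.996, 0.094, 0.001], [0.094, -0.996, 0.0], [0.001, -0.0, -1.0]]
wrist_force: [0.4, -0.3, -2.9]
gripper_width: 0.269
gripper_force: 59.4
[512.42942317 198.1443177  267.2729076 ] [ 0.40081129 -0.31809227 -2.92470161] 59.42804932594299
crop org 336 122
pred end (np.float64(373.5744160249014), np.float64(193.95893141990862)) head (np.float64(380.6007394835186), np.float64(140.36198459931404))
crop org 260 151
pred end (np.float64(294.662098538953), np.float64(214.4389715043257)) head (np.float64(309.6372126219238), np.float64(182.38594495273722))
wrist pred end (np.float64(322.40418256939523), np.float64(139.79587282803305)) head (np.float64(322.7759101618296), np.float64(304.983469175048))
```

View pics/m1.png

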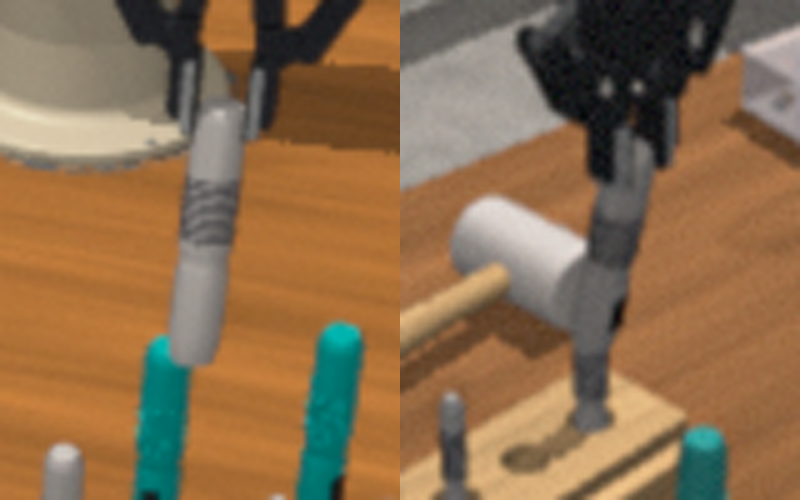

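```bash
python3 -m pendant '[[[1,0,0,-1.5,0],[1,-0.4,1.2,-1,0],[1,-0.8,2.7,-1,-1],[1,-1.1,3.6,-1,-1],[1,-1.2,4,-0.5,0],[1,-1.2,4,-0.4,0],[1,-1.2,4,-0.4,0],[1,-1.2,4,0,0]]]' 100
python3 -m pendant '[[[1,-1.2,4,0,0],[1,-1.2,4,0,0],[1,-1.1,3.6,0,0],[1,-1,3,0,0],[1,-0.6,2,0,0],[1,-0.3,1,0,0],[1,0,0,0,0],[1,0,0,0,0]]]' 100
python3 m.py m2.png
```

```text
clock: 8.55
position: [470.5, -45.6, 323.2]
eef_rot: [[0.992, 0.128, 0.0], [0.128, -0.992, -0.0], [0.0, 0.001, -1.0]]
wrist_force: [0.8, 1.2, -3.3]
gripper_width: 0.25
gripper_force: 98.7
clock: 9.55
position: [440.3, -224.5, 322.7]
eef_rot: [[0.992, 0.129, 0.0], [0.129, -0.992, 0.0], [0.0, -0.0, -1.0]]
wrist_force: [0.5, -0.6, -3.0]
gripper_width: 0.253
gripper_force: 98.7
[ 440.26234229 -224.49163572  322.73761733] [ 0.4857541  -0.56635291 -2.99675907] 98.71620297431946
crop org 189 62
pred end (np.float64(228.65726721684052), np.float64(132.07675314333875)) head (np.float64(230.36747828413928), np.float64(82.35118131416907))
crop org 389 94
pred end (np.float64(420.8717466402621), np.float64(157.31174036088478)) head (np.float64(443.5351190404668), np.float64(124.90381934008184))
wrist pred end (np.float64(322.355389936681), np.float64(139.65408065025463)) head (np.float64(322.6862102163996), np.float64(305.07364442444145))
```

View pics/m2.png

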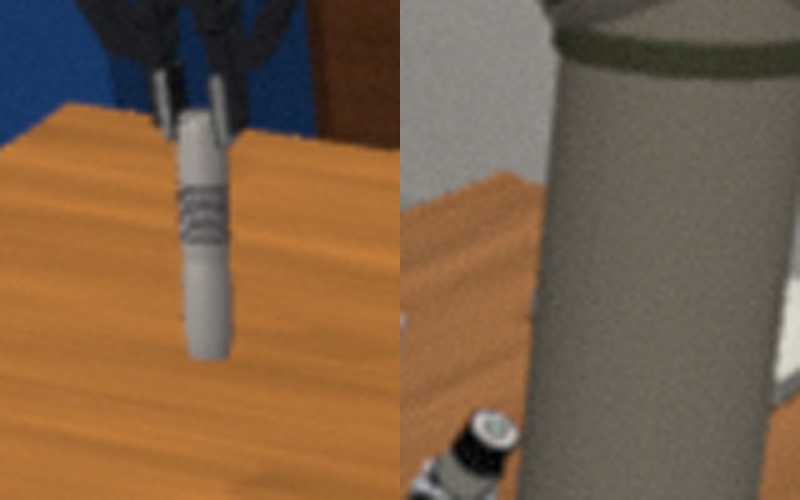

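```bash
cat > r.py <<'E'
import cv2,sys,numpy as np
a=cv2.imread(sys.argv[1]);h=cv2.cvtColor(a,cv2.COLOR_BGR2HSV)
m=((h[...,1]<70)).astype(np.uint8)
for r in range(int(sys.argv[2]),int(sys.argv[3]),int(sys.argv[4])):
    x=np.nonzero(np.diff(np.r_[0,m[r],0]))[0].reshape(-1,2) if 0 else np.flatnonzero(np.diff(np.r_[0,m[r],0].astype(int))).reshape(-1,2)
    print(r,[(int(p),int(q),int(h[r,p:q,2].mean())) for p,q in x if q-p>5 and q>260 and p<390])
E
python3 r.py pics/w_m2.png 80 330 8
python3 -c "
from h import *
c=imaging.calibration('wrist');print(proj(c,[509.2,-211,144]),proj(c,[532,-207,8]))"
```

```text
80 [(285, 353, 130)]
88 [(283, 363, 105)]
96 [(285, 354, 114)]
104 [(286, 292, 57), (293, 352, 112)]
112 [(293, 300, 57), (301, 343, 59)]
120 []
128 []
136 []
144 []
152 [(310, 336, 124)]
160 [(307, 340, 127)]
168 [(305, 342, 129)]
176 [(304, 342, 130)]
184 [(303, 343, 103)]
192 [(304, 342, 89)]
200 [(301, 345, 88)]
208 [(300, 346, 84)]
216 [(299, 347, 111)]
224 [(298, 348, 126)]
232 [(297, 349, 128)]
240 [(296, 349, 129)]
248 [(296, 350, 126)]
256 [(281, 295, 92), (296, 350, 127), (351, 364, 96)]
264 [(277, 293, 89), (294, 351, 114), (352, 370, 88)]
272 [(270, 291, 82), (294, 350, 120), (351, 372, 84)]
280 [(268, 290, 81), (295, 350, 122), (354, 372, 87)]
288 [(266, 289, 80), (297, 348, 123), (356, 374, 88)]
296 [(273, 292, 82), (306, 339, 131), (353, 386, 68)]
304 [(257, 271, 50), (272, 291, 51), (353, 368, 54), (374, 393, 55)]
312 [(273, 282, 45), (283, 293, 47), (354, 376, 47), (377, 392, 46)]
320 [(244, 281, 43), (286, 292, 48), (352, 358, 48), (366, 373, 44), (374, 402, 44)]
328 [(249, 270, 42), (271, 282, 42), (354, 419, 42)]
(np.float64(317.1254982693206), np.float64(93.38321272905178)) (np.float64(317.5646821387385), np.float64(71.24807128543219))
```

```bash
cat > fit.py <<'E'
import sys
from h import *
# predicted silhouette extremes in wrist + scene centres as function of lean
st=ctrl.state();c=imaging.calibration('wrist');s=imaging.calibration('scene');d=imaging.calibration('side')
p=st['position'];x=st['eef_rot'][:,0];x=x/np.linalg.norm(x);y=st['eef_rot'][:,1];z=np.r_[0,0,1.]
for t in np.radians(range(int(sys.argv[1]),int(sys.argv[2]),4)):
    n=-np.sin(t)*x+np.cos(t)*z;e=np.cross(n,y)
    for g in (98,103,):
        E=p-g*n;H=E+130*n;q=np.linspace(0,2*np.pi,60)
        rim=lambda C,r,k:np.array([proj(k,C+r*(np.cos(a)*y+np.sin(a)*e)) for a in q])
        re=rim(E,10,c);rh=rim(H,13,c)
        print(round(np.degrees(t)),g,'wrist end top',re[:,1].min().round(1),'w',np.ptp(re[:,0]).round(1),'head bot',rh[:,1].max().round(1),'| scene end',np.round(proj(s,E),1),'head',np.round(proj(s,H),1),'side',np.round(proj(d,E),1))
E
python3 fit.py 4 36; python3 r.py pics/w_m2.png 140 156 2;python3 r.py pics/w_m2.png 292 304 2
```

```text
4 98 wrist end top 172.9 w 27.3 head bot 323.5 | scene end [233.3 127.5] head [228.8  80.9] side [431.1 162.2]
4 103 wrist end top 170.8 w 26.8 head bot 315.2 | scene end [233.4 129.2] head [229.   82.8] side [430.7 163.7]
8 98 wrist end top 164.2 w 27.6 head bot 326.1 | scene end [232.4 128.4] head [229.2  80.7] side [429.  161.2]
8 103 wrist end top 161.8 w 27.1 head bot 317.2 | scene end [232.5 130.1] head [229.3  82.6] side [428.6 162.6]
12 98 wrist end top 155.5 w 27.9 head bot 328.2 | scene end [231.4 129.1] head [229.5  80.5] side [427.  160.1]
12 103 wrist end top 152.8 w 27.4 head bot 318.8 | scene end [231.5 130.9] head [229.6  82.5] side [426.5 161.5]
16 98 wrist end top 146.9 w 28.3 head bot 329.9 | scene end [230.5 129.7] head [229.8  80.4] side [425.1 158.9]
16 103 wrist end top 143.8 w 27.9 head bot 320.0 | scene end [230.5 131.5] head [229.8  82.4] side [424.5 160.2]
20 98 wrist end top 138.3 w 28.8 head bot 331.1 | scene end [229.6 130.1] head [230.1  80.4] side [423.3 157.5]
20 103 wrist end top 134.9 w 28.3 head bot 320.9 | scene end [229.5 131.9] head [230.1  82.3
[... 513 characters left out ...]
332.3 | scene end [226.7 130.3] head [231.1  80.6] side [418.2 152.8]
32 103 wrist end top 108.4 w 30.1 head bot 321.3 | scene end [226.5 132.2] head [230.9  82.5] side [417.2 153.8]
140 []
142 []
144 []
146 [(316, 330, 120)]
148 [(314, 333, 122)]
150 [(312, 335, 124)]
152 [(310, 336, 124)]
154 [(309, 337, 125)]
292 [(259, 267, 50), (268, 288, 87), (302, 342, 130), (354, 381, 77)]
294 [(270, 293, 89), (304, 341, 131), (352, 387, 75)]
296 [(273, 292, 82), (306, 339, 131), (353, 386, 68)]
298 [(259, 265, 47), (266, 276, 50), (278, 293, 81), (309, 335, 133), (352, 376, 69), (383, 389, 47)]
300 [(257, 291, 59), (315, 330, 138), (352, 382, 61)]
302 [(262, 272, 49), (275, 292, 67), (353, 390, 57)]
```

```bash
python3 r.py pics/w_m1.png 126 160 3;python3 r.py pics/w_m1.png 292 330 3
python3 - <<'E'
from h import *
a=cv2.imread('pics/w_m1.png')
for r in range(126,160,4): print(r,a[r,322].tolist(),a[r,300].tolist())
E
```

```text
126 []
129 []
132 []
135 []
138 []
141 []
144 []
147 [(314, 332, 122)]
150 [(311, 335, 125)]
153 [(309, 337, 126)]
156 [(308, 338, 126)]
159 [(307, 339, 126)]
292 [(261, 290, 72), (302, 343, 126), (358, 381, 81)]
295 [(253, 289, 69), (305, 340, 127), (356, 392, 70)]
298 [(250, 261, 47), (265, 288, 66), (309, 336, 129), (355, 373, 73), (374, 383, 47), (386, 392, 48)]
301 [(246, 266, 45), (267, 290, 62), (318, 326, 143), (351, 369, 67), (370, 388, 46), (389, 398, 46)]
304 [(254, 289, 48), (357, 372, 53), (375, 397, 52)]
307 [(250, 279, 45), (282, 290, 47), (357, 392, 49)]
310 [(251, 261, 44), (266, 277, 43), (278, 291, 46), (368, 388, 45)]
313 [(238, 282, 43), (283, 289, 47), (355, 381, 45), (382, 399, 44)]
316 [(260, 266, 43), (267, 282, 42), (283, 289, 47), (355, 361, 49), (368, 376, 43), (383, 406, 43)]
319 [(255, 280, 42), (283, 291, 47), (362, 371, 44), (372, 408, 43)]
322 [(237, 280, 41), (284, 290, 48), (354, 364, 45), (369, 380, 42), (381, 416, 42)]
325 [(248, 279, 41), (284, 290, 48), (366, 415, 41)]
328 [(251, 267, 40), (273, 279, 39), (283, 290, 46), (361, 382, 42), (389, 471, 41)]
126 [135, 200, 226] [133, 199, 226]
130 [133, 199, 226] [132, 199, 226]
134 [74, 117, 160] [77, 119, 162]
138 [71, 121, 173] [72, 124, 180]
142 [75, 122, 178] [76, 126, 186]
146 [107, 113, 124] [68, 116, 171]
150 [112, 120, 127] [74, 123, 178]
154 [117, 123, 130] [74, 120, 176]
158 [117, 122, 131] [72, 123, 179]
```

```bash
python3 -m pendant '[[[1,0.5,-1.2,0,0],[1,1.2,-2.7,0,0],[1,1.6,-3.6,0,0],[1,1.8,-4,0,0],[1,1.8,-4,0,0],[1,1.8,-4,0,0],[1,1.8,-4,0,0],[1,1.8,-4,0,0]]]' 60
python3 -m pendant '[[[1,1.8,-4,0,0],[1,1.7,-3.6,1,0],[1,1.3,-2.8,2,0],[1,0.8,-1.7,2.5,0],[1,0.6,-1,2.5,0],[1,0,0,2.5,0],[1,0,0,2,0],[1,0,0,1,0]]]' 60
python3 - <<'E'
from h import *
s=imaging.calibration('scene');d=imaging.calibration('side');st=ctrl.state();p=st['position'];print(p,st['eef_rot'][:,0])
cv2.imwrite('pics/w4.png',grab('wrist')[...,::-1]);c=imaging.calibration('wrist')
print('bore ctr px',proj(c,[594.5,205.5,62]))
E
python3 r.py pics/w4.png 100 180 4
```

```text
clock: 10.7
position: [526.9, 65.8, 322.7]
eef_rot: [[0.992, 0.129, 0.0], [0.129, -0.992, 0.0], [0.0, -0.0, -1.0]]
wrist_force: [0.7, -0.7, -3.3]
gripper_width: 0.251
gripper_force: 98.7
clock: 11.7
position: [570.9, 202.0, 186.6]
eef_rot: [[0.992, 0.129, -0.002], [0.129, -0.992, -0.0], [-0.002, -0.0, -1.0]]
wrist_force: [-0.1, -0.2, -2.9]
gripper_width: 0.248
gripper_force: 98.7
[570.87354384 202.0486327  186.56452988] [ 0.99166258  0.12885064 -0.00168669]
bore ctr px (np.float64(321.5655725408903), np.float64(155.56468527141308))
100 []
104 []
108 []
112 []
116 []
120 []
124 []
128 []
132 []
136 []
140 []
144 [(255, 268, 105), (380, 389, 111)]
148 [(250, 270, 109), (314, 333, 118), (375, 395, 109)]
152 [(245, 268, 96), (310, 337, 120), (372, 399, 93)]
156 [(241, 266, 87), (307, 339, 120), (372, 403, 84)]
160 [(237, 263, 94), (306, 340, 121), (373, 408, 90)]
164 [(233, 261, 104), (305, 342, 122), (376, 412, 96)]
168 [(304, 342, 122), (380, 416, 102)]
172 [(304, 343, 125), (384, 420, 115)]
176 [(304, 343, 124), (384, 422, 127)]
```

```bash
python3 -m pendant '[[[1,-0.3,0,1.1,0],[1,0,0,1.1,0],[1,0,0,1,0],[1,-0.6,0,0.1,0],[1,-0.6,0,0.15,0],[1,-0.5,0,0.2,0],[1,-0.5,0,0.25,0],[1,-0.5,0,0.3,0]]]' 60
python3 - <<'E'
from h import *
cv2.imwrite('pics/w5.png',grab('wrist')[...,::-1]);c=imaging.calibration('wrist');print('bore',proj(c,[594.5,205.5,62]))
E
python3 r.py pics/w5.png 90 170 5;python3 r.py pics/w5.png 260 320 5
```

```text
clock: 12.75
position: [542.2, 197.5, 146.4]
eef_rot: [[0.992, 0.128, 0.002], [0.128, -0.992, 0.001], [0.003, -0.0, -1.0]]
wrist_force: [2.1, 2.8, 7.4]
gripper_width: 0.247
gripper_force: 100.4
bore (np.float64(320.2369027185516), np.float64(123.0530981102827))
90 []
95 []
100 []
105 []
110 [(317, 328, 136)]
115 [(310, 335, 134), (384, 406, 105)]
120 [(307, 337, 136), (381, 421, 90)]
125 [(305, 340, 136), (379, 433, 95)]
130 [(303, 341, 135), (379, 444, 102)]
135 [(302, 342, 135), (384, 448, 113)]
140 [(302, 342, 137)]
145 [(302, 343, 138)]
150 [(301, 343, 140)]
155 [(301, 343, 137)]
160 [(301, 344, 131)]
165 [(301, 343, 113)]
260 [(279, 365, 108)]
265 [(267, 274, 45), (275, 294, 75), (295, 350, 116), (351, 375, 74)]
270 [(265, 353, 95), (354, 371, 84)]
275 [(262, 375, 88)]
280 [(260, 352, 87), (353, 374, 75), (375, 381, 48)]
285 [(265, 289, 69), (295, 351, 101), (352, 376, 71), (377, 386, 46)]
290 [(257, 295, 59), (301, 344, 111), (347, 354, 39), (355, 382, 68)]
295 [(255, 296, 59), (308, 339, 111), (347, 353, 42), (354, 375, 77), (376, 385, 43)]
300 [(248, 296, 47), (351, 395, 49)]
305 [(245, 277, 40), (278, 292, 41), (349, 398, 44)]
310 [(240, 295, 38), (349, 404, 39)]
315 [(207, 294, 36), (350, 417, 39)]
```

```bash
python3 -m pendant '[[[1,-0.2,0,-0.4,0],[1,-0.4,0,-0.8,0],[1,-0.6,0,-1.2,0],[1,-1.2,0,-2.6,0],[1,-1.2,0,-3,0],[1,0,0,-3,0],[1,0,0,-2,0],[1,0,0,-0.5,0]]]' 100
python3 - <<'E'
from h import *
cv2.imwrite('pics/w6.png',grab('wrist')[...,::-1])
E
python3 r.py pics/w6.png 85 170 4;python3 r.py pics/w6.png 280 310 3; python3 fit.py 12 33
```

```text
clock: 13.8
position: [505.5, 192.6, 281.2]
eef_rot: [[0.992, 0.128, -0.001], [0.128, -0.992, -0.0], [-0.001, 0.0, -1.0]]
wrist_force: [0.6, 0.6, -2.8]
gripper_width: 0.251
gripper_force: 98.4
85 []
89 []
93 []
97 []
101 []
105 []
109 []
113 []
117 []
121 []
125 []
129 [(314, 327, 128)]
133 [(309, 332, 131)]
137 [(306, 334, 132)]
141 [(304, 336, 132)]
145 [(303, 338, 133)]
149 [(302, 339, 133)]
153 [(302, 339, 134)]
157 [(301, 340, 134)]
161 [(301, 340, 137)]
165 [(301, 341, 133)]
169 [(300, 341, 127)]
280 [(263, 270, 50), (271, 290, 82), (295, 349, 116), (355, 372, 87), (373, 379, 51)]
283 [(271, 290, 82), (295, 348, 115), (352, 375, 77)]
286 [(259, 266, 48), (268, 289, 79), (300, 346, 121), (355, 381, 74)]
289 [(266, 290, 76), (302, 342, 123), (354, 377, 78), (378, 387, 49)]
292 [(265, 290, 77), (306, 340, 125), (354, 378, 78)]
295 [(266, 291, 77), (310, 334, 127), (353, 373, 85), (374, 386, 47)]
298 [(256, 265, 47), (266, 291, 65), (354, 392, 60)]
301 [(259, 266, 46), (267, 292, 60), (353, 396, 55)]
304 [(256, 291, 49), (353, 391, 52)]
307 [(257, 267, 48), (268, 275, 44), (276, 28
[... 673 characters left out ...]
133.5] side [299.3 212.5]
24 98 wrist end top 129.7 w 29.3 head bot 332.0 | scene end [373.2 185.6] head [379.5 131.3] side [298.  209.4]
24 103 wrist end top 125.8 w 28.9 head bot 321.4 | scene end [373.  187.6] head [379.3 133.4] side [297.4 210.6]
28 98 wrist end top 121.2 w 29.9 head bot 332.4 | scene end [373.1 186. ] head [379.6 131.3] side [296.2 207.6]
28 103 wrist end top 116.9 w 29.4 head bot 321.5 | scene end [372.8 188.1] head [379.3 133.4] side [295.5 208.6]
32 98 wrist end top 112.9 w 30.5 head bot 332.3 | scene end [372.9 186.2] head [379.6 131.3] side [294.5 205.6]
32 103 wrist end top 108.2 w 30.1 head bot 321.3 | scene end [372.7 188.3] head [379.4 133.4] side [293.8 206.6]
```

```bash
python3 -m pendant '[[[1,-0.4,1.2,-1,0],[1,-0.9,2.7,-1,0],[1,-1.1,3.6,-1,0],[1,-1.2,3.6,-1,0],[1,-1,3,-0.4,0],[1,-0.6,2,0,0],[1,-0.3,1,0,0],[1,0,0,0,0]]]' 100
cat > n.py <<'E'
from h import *
st=ctrl.state();p=st['position'];x=st['eef_rot'][:,0];n=-.37*x+np.r_[0,0,.93]
a=grab('scene','sc7.png');b=grab('side','sd7.png');w=grab('wrist','w7.png')
for nm,i in(('scene',a),('side',b)):
    k=imaging.calibration(nm);h=cv2.cvtColor(i,cv2.COLOR_RGB2HSV);e=np.array(proj(k,p-106*n));q=np.array(proj(k,p+24*n));print(nm,'pred',e.round(1),q.round(1))
    for r in range(int(q[1])-4,int(e[1])+8,3):
        f=(r-q[1])/(e[1]-q[1]);m=int(q[0]+f*(e[0]-q[0]));sp=(h[r,m-12:m+13,1]);print(r,m-12,' '.join(f'{v:3d}' for v in sp))
E
python3 n.py
```

```text
clock: 14.85
position: [473.3, 15.7, 324.4]
eef_rot: [[0.992, 0.127, -0.001], [0.127, -0.992, 0.0], [-0.001, -0.0, -1.0]]
wrist_force: [-1.5, 0.3, -2.6]
gripper_width: 0.25
gripper_force: 98.7
scene pred [308.6 153.9] [312.4 101. ]
97 300 169 137  26  11   2   2   6 102 172 167 174 176 180 165 159  41   2   2   8  21  25  17 146 167 151
100 300 176 154  36   4   0   2   6 117 158 177 178 178 181 181 173 101  11   5   4   7  26  49 158 175 177
103 300 175 149  46   4   4   2   5  18  19  17  14  19  20  20  21  14   2   7   4  26  28 133 168 173 178
106 300 180 180 172 137  24   5   9  19  17  18  15  20  16  20  17  14   7   5   0  76 150 176 179 175 177
109 299 175 179 176 177 177 171 147  61  21  18  17  18  19  15  20  16  25  68  94 136 173 176 175 178 177
112 299 178 176 178 179 179 175 142  39  16  18  15  15  19  16  20  18  33 104 172 177 176 173 178 175 176
115 299 177 177 174 175 179 171 133  31  17  18  17  18  19  17  19  17  39 129 173 179 177 173 177 177 177
118 299 180 177 176 175 174 171 127  30  15  13  12   7   8   5  12  13  38 129 178 178 178 178 179 176 178
121 2
[... 2572 characters left out ...]
  18  20   8  20  20  17  17  19  14  19  15  13  12
171 349  13  10  13  12  11  11   7  19   5  20  12  17  18  14  11  14  16  13  20  11  20  34  46  37  18
174 347  12  15  15  12  11  10   8  15  11   3  12  18  13  15   8   8  27  14  16  13  12  14  16  15  17
177 346  40  41  23  15  14  17   9  15   8  13  18  15  13  16  14  26  28  19  21  14  20  31  39  71 107
180 344  15  15  15  16  13  15  20  17  14  13  19   3  15  18   8  14  32  89  91 100 122 156 157 150 149
183 342 153 153 128  97  54  25  19  15  14  21  33  47  50  39  35  47  77 120 145 148 152 149 147 150 143
186 341 148 143 141 153 147 142 157 148 136 153 150 156 149 144 144 152 147 144 147 145 144 152 151 145 152
```

```bash
python3 - <<'E'
from h import *
b=cv2.imread('pics/sd7.png');g=b.max(2)
for r in range(150,188,2):
    m=int(374.7+(r-145.5)/35*-18.5);print(r,m-14,' '.join(f'{v:3d}' for v in g[r,m-14:m+15]))
st=ctrl.state();p=st['position'];x=st['eef_rot'][:,0];y=st['eef_rot'][:,1];d=imaging.calibration('side');s=imaging.calibration('scene')
for t in (16,20,24):
  for yt in (0,1):
    n=-np.sin(np.radians(t))*x+np.cos(np.radians(t))*np.r_[0,0,1]+yt*.0175*y
    f=lambda k:np.array([proj(k,p+5*x-40*n),proj(k,p+5*x-95*n),proj(k,p+5*x-107*n)]).round(1).tolist()
    print(t,yt,'side',f(d),'scene',f(s))
E
python3 r.py pics/w7.png 121 150 4; python3 r.py pics/w7.png 180 300 15
```

```text
150 358 207 207 203 198 189 158 113  95  90  80  69  72  91  92  77  95 136 183 183 168 157 150 144 147 144 152 153 152 159
152 357 186 181 181 178 177 151 115  96 102 104 104  99 102  92  93  91 110 169 192 203 202 199 188 168 165 162 162 171 168
154 356 178 178 174 172 176 142  94  86  99 103 103 106  98 101  95  89 104 150 179 183 179 182 181 197 205 210 207 197 182
156 355 174 182 179 172 173 155  91  57  66  80  93 101 101  96  96  85 101 160 184 183 180 175 174 180 181 178 179 187 199
158 354 182 183 179 174 173 161 119  72  61  74  75  67  70  70  64  61  82 132 169 172 169 167 174 172 180 177 178 176 179
160 353 170 172 179 188 194 175 120  66  64  73  74  69  69  60  67  64  69 126 185 194 185 181 174 172 172 178 180 179 174
162 351 174 186 188 177 179 192 194 140  75  56  62  61  67  65  62  63  60  65 122 181 197 199 196 199 198 188 182 177 163
164 350 205 206 206 202 191 189 188 177 121  82  62  63  63  68  59  63  55  67 126 179 199 194 198 199 195 199 180 152 139
166 349 201 204 203 200 198 200 200 187 138 102  93  96  89  76  72  70  58  75 135 189 197 198 176 144 136 
[... 1608 characters left out ...]
[[363.5, 163.2], [356.2, 178.0], [354.7, 181.1]] scene [[310.8, 128.5], [309.7, 150.5], [309.5, 155.3]]
24 0 side [[362.9, 162.4], [354.8, 176.2], [353.1, 179.1]] scene [[310.3, 128.6], [308.5, 150.8], [308.1, 155.6]]
24 1 side [[362.8, 162.5], [354.5, 176.5], [352.7, 179.4]] scene [[310.6, 128.6], [309.2, 150.9], [308.9, 155.7]]
121 []
125 []
129 [(314, 327, 135)]
133 [(309, 332, 137)]
137 [(306, 334, 139)]
141 [(304, 336, 139)]
145 [(303, 338, 140)]
149 [(302, 339, 140)]
180 [(301, 341, 97)]
195 [(298, 345, 102)]
210 [(297, 346, 122)]
225 [(295, 348, 140)]
240 [(295, 349, 141)]
255 [(281, 364, 128)]
270 [(273, 292, 88), (295, 370, 117)]
285 [(269, 289, 88), (299, 350, 124), (356, 374, 93)]
```

```bash
python3 -m pendant '[[[1,0.6,-1,0,0],[1,1.4,-2.3,0,0],[1,2,-3.3,0.5,0],[1,2.1,-3.5,1.5,0],[1,2,-3.3,2.5,0],[1,1.4,-2.3,3,0],[1,0.7,-1.2,3,0],[1,0.2,-0.2,1.8,0]]]' 60
python3 - <<'E'
from h import *
cv2.imwrite('pics/w8.png',grab('wrist')[...,::-1]);c=imaging.calibration('wrist');print(ctrl.state()['position'],'bore',proj(c,[594.5,205.5,62]))
E
python3 r.py pics/w8.png 125 150 4
```

```text
clock: 16.0
position: [554.2, 201.2, 199.4]
eef_rot: [[0.991, 0.13, -0.003], [0.13, -0.991, 0.0], [-0.003, -0.0, -1.0]]
wrist_force: [0.5, -0.3, -3.5]
gripper_width: 0.252
gripper_force: 98.6
[553.60315104 200.86566872 197.44648837] bore (np.float64(323.20169894995945), np.float64(131.21562670912755))
125 [(254, 273, 105), (375, 394, 106)]
129 [(244, 272, 92), (313, 327, 123), (372, 401, 88)]
133 [(239, 270, 102), (308, 332, 125), (372, 382, 90), (383, 408, 97)]
137 [(235, 266, 113), (306, 334, 127), (373, 413, 98)]
141 [(233, 262, 131), (304, 337, 126), (376, 419, 110)]
145 [(303, 338, 127), (380, 422, 133)]
149 [(302, 339, 128), (383, 423, 154)]
```

```bash
python3 -m pendant '[[[1,0,0.2,1.5,0],[1,0,0,1.5,0],[1,0,0,1.2,0],[1,-0.5,0,0.15,0],[1,-0.5,0,0.2,0],[1,-0.4,0,0.2,0],[1,-0.4,0,0.2,0],[1,-0.35,0,0.2,0]]]' 60
python3 -m pendant '[[[1,0,0,0,0],[1,-0.4,0,-0.8,0],[1,-0.6,0,-1.2,0],[1,-1.2,0,-2.6,0],[1,-1.2,0,-3,0],[1,0,0,-3,0],[1,0,0,-2,0],[1,0,0,-0.5,0]]]' 100
python3 - <<'E'
from h import *
cv2.imwrite('pics/w9.png',grab('wrist')[...,::-1])
E
python3 r.py pics/w9.png 100 141 4;python3 r.py pics/w9.png 276 300 3
```

```text
clock: 17.05
position: [534.1, 194.6, 150.9]
eef_rot: [[0.992, 0.128, 0.002], [0.128, -0.992, 0.001], [0.003, -0.001, -1.0]]
wrist_force: [2.6, 2.9, 1.7]
gripper_width: 0.25
gripper_force: 100.5
clock: 18.05
position: [499.5, 189.8, 281.8]
eef_rot: [[0.992, 0.128, -0.0], [0.128, -0.992, -0.0], [-0.0, 0.0, -1.0]]
wrist_force: [-0.4, 0.4, -4.4]
gripper_width: 0.254
gripper_force: 99.0
100 []
104 []
108 []
112 []
116 []
120 []
124 [(315, 327, 131)]
128 [(309, 333, 133)]
132 [(307, 335, 135)]
136 [(305, 337, 135)]
140 [(303, 338, 134)]
276 [(269, 292, 77), (295, 350, 115), (351, 373, 79), (377, 383, 52)]
279 [(262, 293, 71), (295, 384, 97)]
282 [(271, 290, 82), (295, 349, 114), (353, 376, 77)]
285 [(263, 291, 72), (299, 349, 116), (356, 379, 78)]
288 [(269, 288, 83), (301, 343, 122), (356, 376, 82)]
291 [(265, 289, 76), (305, 340, 123), (357, 378, 80), (379, 387, 49)]
294 [(271, 291, 91), (309, 336, 125), (354, 375, 90)]
297 [(259, 291, 64), (353, 372, 76), (377, 390, 47)]
```

```bash
python3 -m pendant '[[[1,1.3,-0.1,2,0],[1,1.3,-0.1,2,0],[1,1.3,0,2,0],[1,1.3,0,2,0],[1,0.1,0,2,0],[1,0,0,1.5,0],[1,0,0,1.4,0],[1,-0.3,0,0,0]]]' 60
python3 -m pendant '[[[1,-0.6,0,0.1,0],[1,-0.6,0,0.2,0],[1,-0.5,0,0.2,0],[1,-0.5,0,0.25,0],[1,-0.4,0,0.25,0],[1,0,0,0,0],[1,-0.4,0,-0.8,0],[1,-0.6,0,-1.2,0]]]' 60
python3 -m pendant '[[[1,-1.2,0,-3,0],[1,-1.2,0.5,-4,0],[1,-1.2,1.5,-4,0],[1,-0.9,3,-3,0],[1,-1,4,-1,0],[1,-1,4.5,0,0],[1,-1,4.5,0,0],[1,-1,4.5,0,0]]]' 100
python3 - <<'E'
from h import *
cv2.imwrite('pics/w10.png',grab('wrist')[...,::-1])
E
python3 r.py pics/w10.png 100 141 3;python3 r.py pics/w10.png 280 300 3
```

```text
clock: 19.1
position: [548.9, 198.2, 151.1]
eef_rot: [[0.992, 0.128, -0.002], [0.128, -0.992, -0.0], [-0.002, 0.0, -1.0]]
wrist_force: [0.2, 0.4, -4.0]
gripper_width: 0.25
gripper_force: 99.3
clock: 20.1
position: [512.2, 193.5, 161.3]
eef_rot: [[0.992, 0.128, -0.005], [0.128, -0.992, -0.001], [-0.005, 0.0, -1.0]]
wrist_force: [-1.0, 0.0, -3.6]
gripper_width: 0.253
gripper_force: 98.9
clock: 21.1
position: [456.6, -41.3, 311.5]
eef_rot: [[0.992, 0.128, -0.004], [0.128, -0.992, 0.001], [-0.004, -0.002, -1.0]]
wrist_force: [0.4, 0.3, -3.9]
gripper_width: 0.255
gripper_force: 98.8
100 []
103 []
106 [(317, 328, 148)]
109 [(312, 333, 145)]
112 [(309, 336, 147)]
115 [(308, 337, 150)]
118 [(307, 338, 150)]
121 [(306, 340, 150)]
124 [(305, 341, 150)]
127 [(304, 342, 150)]
130 [(303, 342, 150)]
133 [(303, 342, 151)]
136 [(295, 343, 160)]
139 [(295, 343, 160)]
280 [(266, 272, 55), (273, 291, 90), (296, 351, 117), (352, 375, 84)]
283 [(267, 290, 84), (300, 347, 124), (353, 376, 84)]
286 [(271, 291, 88), (302, 343, 127), (356, 382, 80)]
289 [(265, 289, 82), (306, 339, 127), (356, 376, 87)]
292 [(258, 267, 53), (268, 290, 87), (312, 333, 133), (353, 378, 83)]
295 [(260, 267, 52), (272, 291, 94), (356, 379, 85)]
298 [(257, 265, 51), (273, 292, 77), (352, 374, 74), (379, 385, 52)]
```

```bash
python3 -m pendant '[[[1,-1.4,4,-0.3,0],[1,-1.4,4,-0.3,0],[1,-1.2,3.5,-0.3,0],[1,-1,2.8,-0.3,0],[1,-0.7,1.8,0,0],[1,-0.4,1,0,0],[1,-0.2,0.4,0,0],[1,0,0,0,0]]]' 100
cat > q.py <<'E'
from h import *
st=ctrl.state();p=st['position'];R=st['eef_rot'];print(p,R[:,0])
s=imaging.calibration('scene');c=imaging.calibration('wrist');d=imaging.calibration('side')
a=grab('scene','sc11.png');grab('wrist','w11.png');b=grab('side','sd11.png')
n=-np.sin(.45)*R[:,0]+np.r_[0,0,np.cos(.45)]
E=p+56.6*R[:,0]+96.5*R[:,2];print('E',E)
e=np.array(proj(s,E));q=np.array(proj(s,E+130*n));print('scene E',e,'H',q,'side E',proj(d,E),'side H',proj(d,E+130*n),'lens scene',proj(s,[509.2,-211,144.5]),'wrist E',proj(c,E))
h=cv2.cvtColor(a,cv2.COLOR_RGB2HSV)[...,1]
m=(h<80).astype(np.uint8)
for r in range(int(q[1])-2,int(e[1])+45,3):
    f=np.flatnonzero(np.diff(np.r_[0,m[r],0].astype(int))).reshape(-1,2);print(r,[(int(i),int(j)) for i,j in f if j>215 and i<245])
E
python3 q.py; python3 r.py pics/w11.png 80 130 3
```

```text
clock: 22.15
position: [418.0, -221.5, 324.0]
eef_rot: [[0.992, 0.128, -0.001], [0.128, -0.992, 0.001], [-0.0, -0.001, -1.0]]
wrist_force: [-1.0, 0.7, -3.5]
gripper_width: 0.256
gripper_force: 99.3
[ 418.02482669 -221.47906272  323.98489332] [ 9.91716284e-01  1.28446836e-01 -4.70841633e-04]
E [ 474.10211135 -214.14688625  227.45827868]
scene E [231.62368627 131.5883706 ] H [234.09175032  82.04012252] side E (np.float64(421.67333776011594), np.float64(159.03109260803757)) side H (np.float64(445.9105942693003), np.float64(127.63861190399909)) lens scene (np.float64(230.089813045867), np.float64(164.4072694481423)) wrist E (np.float64(322.3615161260699), np.float64(116.65078087922217))
80 [(225, 232), (236, 243)]
83 [(209, 216), (225, 242)]
86 [(228, 241)]
89 [(229, 238)]
92 [(229, 238)]
95 [(229, 238)]
98 [(228, 238)]
101 [(228, 237)]
104 [(228, 237)]
107 [(228, 237)]
110 [(228, 237)]
113 [(228, 237)]
116 [(228, 237)]
119 [(228, 237)]
122 [(227, 237)]
125 [(227, 236)]
128 [(228, 236)]
131 []
134 []
137 []
140 []
143 []
146 []
149 []
152 []
155 []
158 []
161 []
164 [(228, 231)]
167 [(225, 235)]
170 [(225, 235)]
173 [(224, 235)]
80 [(288, 363, 95)]
83 [(290, 361, 66)]
86 [(294, 359, 64)]
89 [(291, 302, 55), (303, 355, 64)]
92 [(299, 353, 61)]
95 [(303, 311, 56), (312, 349, 57)]
98 [(304, 343, 56)]
101 [(311, 335, 56)]
104 []
107 [(315, 330, 135)]
110 [(312, 334, 137)]
113 [(309, 336, 139)]
116 [(308, 338, 141)]
119 [(307, 339, 141)]
122 [(306, 340, 142)]
125 [(305, 341, 142)]
128 [(304, 342, 142)]
```

Run:
```python
from h import *
a=cv2.imread('pics/sc11.png');h=cv2.cvtColor(a,cv2.COLOR_BGR2HSV)[...,1]
for r in list(range(124,134))+list(range(160,170)): print(r,h[r,224:241].tolist())
print('H');
for r in range(80,90): print(r,h[r,222:246].tolist())
b=cv2.imread('pics/sd11.png');g=b.max(2)
for r in range(148,168,2): print(r,g[r,400:440].tolist())
```

```text
124 [178, 174, 141, 59, 20, 18, 18, 19, 17, 15, 15, 19, 80, 171, 180, 179, 178]
125 [177, 172, 141, 58, 22, 16, 18, 19, 17, 16, 15, 24, 85, 172, 178, 178, 179]
126 [176, 175, 152, 78, 24, 15, 18, 18, 18, 19, 13, 25, 87, 171, 180, 180, 177]
127 [178, 178, 156, 85, 24, 17, 17, 20, 20, 18, 18, 33, 113, 171, 177, 174, 179]
128 [179, 178, 158, 87, 24, 17, 16, 17, 18, 19, 18, 45, 133, 172, 181, 176, 175]
129 [177, 176, 164, 107, 25, 17, 16, 14, 21, 19, 21, 60, 157, 170, 177, 176, 178]
130 [178, 176, 164, 115, 37, 25, 26, 26, 27, 31, 35, 86, 167, 177, 180, 175, 181]
131 [174, 178, 178, 163, 137, 119, 113, 101, 100, 106, 115, 139, 173, 172, 173, 176, 179]
132 [178, 181, 175, 176, 173, 167, 168, 164, 166, 168, 166, 172, 177, 174, 180, 177, 176]
133 [173, 177, 174, 177, 178, 178, 176, 178, 178, 176, 171, 175, 183, 175, 181, 179, 179]
160 [180, 179, 177, 175, 178, 178, 176, 176, 180, 174, 176, 177, 177, 177, 180, 176, 177]
161 [177, 177, 180, 177, 178, 179, 177, 179, 175, 178, 174, 177, 177, 173, 175, 173, 177]
162 [176, 176, 180, 177, 179, 179, 176, 182, 177, 178, 182, 179, 178, 179, 176, 183,
[... 2855 characters left out ...]
154, 154, 136, 90, 72, 85, 86, 88, 87, 95, 94, 95, 95, 97, 102, 100, 100, 100, 104, 98, 106, 104, 101, 106, 105, 105]
162 [158, 153, 152, 157, 160, 161, 161, 156, 157, 155, 153, 151, 156, 151, 149, 147, 114, 84, 70, 82, 87, 90, 93, 94, 95, 95, 94, 104, 101, 98, 102, 100, 105, 101, 103, 107, 100, 108, 106, 106]
164 [158, 160, 160, 160, 159, 153, 152, 148, 151, 150, 148, 148, 153, 155, 160, 153, 108, 81, 84, 82, 84, 88, 91, 99, 95, 97, 93, 102, 100, 106, 100, 105, 102, 103, 103, 101, 102, 107, 104, 107]
166 [156, 153, 154, 152, 149, 146, 144, 147, 146, 151, 150, 158, 161, 162, 163, 154, 98, 74, 78, 86, 86, 93, 91, 96, 93, 95, 95, 100, 102, 100, 103, 107, 104, 103, 102, 101, 106, 102, 104, 107]
```

Run:
```python
from h import *
c=imaging.calibration('wrist');s=imaging.calibration('scene');d=imaging.calibration('side');st=ctrl.state();R=st['eef_rot'];p=st['position']
L=np.array([509.1,-211.5,141.3]);n=np.array([-.403,-.053,.9135])
for rw in (117,119,121):
    E,r=tri([ray(s,231.4,130.4),ray(c,322.5,rw)])
    for z0 in (0,3.5):
        e=E+[0,0,z0];v=e-(L+[0,0,3.5]) if z0 else E-L
    print(rw,'E',E.round(1),np.round(r,1),'rel lens',(E-L).round(1),'along',((E-L)@n).round(1),'lat',((E-L)-((E-L)@n)*n).round(1),'tool rel',(R.T@(E-p)).round(1),'side',np.round(proj(d,E),1))
```

```text
117 E [ 474.4 -214.1  231.2] [0. 0.] rel lens [-34.7  -2.6  89.9] along 96.2 lat [4.1 2.5 2. ] tool rel [56.7  0.1 92.9] side [421.8 157.9]
119 E [ 473.2 -214.6  230.6] [0.3 0.3] rel lens [-35.9  -3.1  89.3] along 96.2 lat [2.9 2.  1.4] tool rel [55.4  0.4 93.6] side [422.2 158.2]
121 E [ 472.  -215.   229.9] [0.6 0.6] rel lens [-37.1  -3.5  88.6] along 96.1 lat [1.6 1.6 0.8] tool rel [54.1  0.6 94.2] side [422.6 158.5]
```

```bash
python3 -m pendant '[[[1,0.2,0,0.5,0],[1,0.2,0,0.6,0],[1,0.2,0.1,0.6,0],[1,0.2,0,0.6,0],[1,0.1,0,0.4,0],[1,0,0,0,0],[1,0,0,0,0],[1,0,0,0,0]]]' 100
python3 - <<'E'
from h import *
st=ctrl.state();print(st['position'])
s=imaging.calibration('scene');c=imaging.calibration('wrist')
a=grab('scene','sc12.png');grab('wrist','w12.png')
L=np.array([509.1,-211.5,141.3])
for t in (22,24,26):
    t=np.radians(t);n=np.r_[-np.sin(t)*.991,-np.sin(t)*.13,np.cos(t)]
    for l in (L,L+[0,0,3.5]): print('lens',np.round(proj(s,l),1),'foc',np.round(proj(s,l+60*n),1),'foc68',np.round(proj(s,l+68*n),1),'wrist lens',np.round(proj(c,l),1),'foc',np.round(proj(c,l+60*n),1))
h=cv2.cvtColor(a,cv2.COLOR_RGB2HSV)[...,1]
for r in list(range(134,146))+[164,165,166]: print(r,h[r,224:241].tolist())
E
python3 r.py pics/w12.png 85 150 3
```

```text
clock: 23.3
position: [427.2, -221.9, 297.3]
eef_rot: [[0.992, 0.128, 0.0], [0.128, -0.992, -0.0], [0.0, 0.0, -1.0]]
wrist_force: [0.9, 0.1, -3.2]
gripper_width: 0.253
gripper_force: 99.3
[ 427.18965345 -221.85046243  297.2886288 ]
lens [230.1 165.3] foc [230.6 143.7] foc68 [230.7 140.8] wrist lens [322.5  78.2] foc [322.7 111.1]
lens [229.9 164.3] foc [230.5 142.6] foc68 [230.5 139.6] wrist lens [322.5  78.2] foc [322.7 111.4]
lens [230.1 165.3] foc [230.9 143.6] foc68 [231.  140.7] wrist lens [322.5  78.2] foc [322.7 113.8]
lens [229.9 164.3] foc [230.7 142.5] foc68 [230.9 139.5] wrist lens [322.5  78.2] foc [322.7 114.2]
lens [230.1 165.3] foc [231.2 143.6] foc68 [231.3 140.6] wrist lens [322.5  78.2] foc [322.7 116.5]
lens [229.9 164.3] foc [231.  142.4] foc68 [231.2 139.5] wrist lens [322.5  78.2] foc [322.7 116.9]
134 [174, 163, 103, 25, 16, 18, 15, 16, 17, 18, 18, 45, 134, 177, 174, 182, 179]
135 [177, 164, 103, 23, 18, 18, 19, 17, 17, 14, 20, 54, 146, 172, 178, 173, 178]
136 [175, 166, 105, 24, 18, 16, 17, 19, 18, 16, 19, 60, 152, 174, 180, 176, 176]
137 [175, 170, 110, 25, 1
[... 791 characters left out ...]
, 147, 170, 177, 178, 176, 177, 177]
165 [95, 35, 28, 25, 17, 15, 18, 23, 36, 37, 41, 105, 172, 179, 175, 179, 177]
166 [124, 28, 22, 15, 14, 14, 17, 12, 18, 21, 30, 119, 175, 177, 175, 175, 178]
85 [(288, 366, 103)]
88 [(288, 364, 112)]
91 [(282, 290, 55), (291, 362, 99)]
94 [(286, 358, 65)]
97 [(288, 357, 63)]
100 [(290, 341, 61), (342, 354, 58)]
103 [(295, 350, 57)]
106 [(299, 345, 76)]
109 [(307, 338, 112)]
112 [(309, 336, 137)]
115 [(309, 337, 141)]
118 [(307, 339, 142)]
121 [(306, 340, 143)]
124 [(305, 341, 142)]
127 [(304, 342, 142)]
130 [(303, 342, 142)]
133 [(303, 342, 143)]
136 [(303, 343, 145)]
139 [(303, 343, 145)]
142 [(302, 343, 145)]
145 [(302, 344, 147)]
148 [(302, 344, 148)]
```

```bash
python3 -m pendant '[[[1,0.1,0.1,0.2,0],[1,0.1,0,0.3,0],[1,0.1,0,0.3,0],[1,0,0,0,0],[1,0,0,0,0],[1,0,0,0,0],[1,0,0,0,0],[1,0,0,0,0]]]' 100
python3 - <<'E'
from h import *
st=ctrl.state();print(st['position'])
s=imaging.calibration('scene');c=imaging.calibration('wrist')
a=grab('scene','sc13.png');w=grab('wrist','w13.png')
L=np.array([509.1,-211.5,141.3]);t=np.radians(24);n=np.r_[-np.sin(t)*.991,-np.sin(t)*.13,np.cos(t)]
print('wrist lens',np.round(proj(c,L),1),'foc',np.round(proj(c,L+60*n),1),proj(c,L+[0,0,3.5]+60*n))
h=cv2.cvtColor(a,cv2.COLOR_RGB2HSV)[...,1]
for r in list(range(141,147)): print(r,h[r,224:241].tolist())
g=w.max(2)
for r in range(50,126,4): print(r,g[r,296:352:3].tolist())
E
```

```text
clock: 24.4
position: [430.3, -222.4, 289.1]
eef_rot: [[0.992, 0.128, 0.0], [0.128, -0.992, -0.0], [0.0, 0.0, -1.0]]
wrist_force: [0.2, 0.2, -3.0]
gripper_width: 0.251
gripper_force: 99.3
[ 430.27891014 -222.40033923  289.11387927]
wrist lens [321.4  81.9] foc [321.4 119.2] (np.float64(321.401258807904), np.float64(119.72189525880682))
141 [176, 156, 87, 23, 17, 14, 17, 18, 18, 18, 40, 119, 175, 176, 177, 176, 177]
142 [177, 164, 106, 29, 15, 16, 19, 20, 19, 21, 58, 154, 176, 179, 178, 174, 177]
143 [176, 168, 111, 31, 22, 21, 19, 19, 17, 19, 75, 158, 178, 179, 178, 179, 180]
144 [176, 170, 137, 68, 63, 57, 35, 34, 39, 46, 102, 167, 175, 177, 178, 175, 179]
145 [179, 176, 171, 154, 153, 154, 149, 153, 155, 161, 174, 177, 179, 177, 174, 175, 176]
146 [177, 172, 173, 173, 176, 175, 176, 179, 171, 170, 177, 176, 178, 177, 175, 176, 180]
50 [132, 87, 82, 128, 114, 57, 47, 52, 48, 46, 57, 58, 145, 169, 119, 94, 179, 100, 182]
54 [132, 70, 110, 62, 51, 49, 53, 49, 53, 53, 46, 49, 55, 68, 145, 79, 135, 106, 179]
58 [126, 65, 71, 52, 47, 45, 49, 49, 54, 50, 49, 52, 52, 52, 91, 74, 124, 107, 
[... 749 characters left out ...]
1, 196, 210, 212, 212, 213, 212, 194, 83, 65, 69, 71, 70, 73, 66]
98 [57, 65, 66, 66, 63, 60, 62, 78, 98, 80, 65, 65, 66, 68, 68, 73, 65, 61, 59]
102 [56, 58, 61, 60, 63, 66, 68, 66, 66, 65, 68, 68, 71, 67, 62, 58, 56, 60, 61]
106 [53, 55, 56, 57, 56, 58, 70, 95, 125, 130, 127, 95, 61, 57, 61, 57, 60, 56, 93]
110 [101, 59, 59, 55, 58, 89, 118, 130, 140, 142, 146, 148, 140, 90, 54, 58, 97, 168, 178]
114 [178, 173, 166, 108, 91, 116, 129, 138, 145, 150, 152, 151, 154, 147, 150, 164, 166, 169, 177]
118 [173, 173, 173, 167, 113, 121, 131, 141, 148, 150, 152, 153, 155, 152, 156, 182, 185, 184, 180]
122 [175, 175, 174, 124, 112, 126, 136, 144, 148, 153, 155, 153, 154, 154, 151, 170, 178, 177, 184]
```

Run:
```python
from h import *
c=imaging.calibration('wrist')
for f,box in (('w13',(56,101,296,344)),('w1',(150,190,305,350))):
    g=cv2.imread(f'pics/{f}.png').max(2);y0,y1,x0,x1=box;k=8
    G=cv2.resize(g[y0:y1,x0:x1],None,fx=k,fy=k,interpolation=cv2.INTER_CUBIC)
    m=(G>(130)).astype(np.uint8)
    ct=max(cv2.findContours(m,0,1)[0],key=cv2.contourArea);e=cv2.fitEllipse(cv2.convexHull(ct));print(f,np.array(e[0])/k+[x0-.5+.5/k,y0-.5+.5/k],np.array(e[1])/k,e[2],'ang',np.degrees(np.arccos(e[1][0]/e[1][1])))
o,r=ray(c,320,80);print(r)
```

```text
w13 [320.04875374  79.9588089 ] [35.2246933  35.93719864] 91.85250854492188 ang 11.428250362180451
w1 [327.62014008 168.34625244] [26.65870857 32.24334717] 92.7141342163086 ang 34.2288768032295
[ 0.0100794   0.00575491 -0.99993264]
```

```bash
python3 -m pendant '[[[1,0.1,-0.1,0,0],[1,0,0,0,0],[1,0,0,0,0],[1,0,0,0,0],[1,0,0,0,0],[1,0,0,0,0],[1,0,0,0,0],[1,0,0,0,0]]]' 100
python3 - <<'E'
from h import *
st=ctrl.state();print(st['position'],st['dq'].max())
c=imaging.calibration('wrist');w=grab('wrist','w14.png');a=grab('scene','sc14.png')
h=cv2.cvtColor(a,cv2.COLOR_RGB2HSV)[...,1]
for r in list(range(142,146)): print(r,h[r,224:241].tolist())
E
python3 r.py pics/w14.png 106 130 4
```

```text
clock: 25.5
position: [431.2, -221.3, 289.1]
eef_rot: [[0.992, 0.128, 0.0], [0.128, -0.992, 0.0], [0.0, 0.0, -1.0]]
wrist_force: [-0.8, -0.2, -3.3]
gripper_width: 0.252
gripper_force: 99.3
[ 431.15675121 -221.27850026  289.11871699] 0.08051954815470516
142 [177, 172, 128, 28, 17, 19, 15, 14, 16, 20, 37, 119, 173, 181, 181, 182, 179]
143 [176, 173, 127, 34, 19, 18, 17, 18, 16, 20, 61, 154, 177, 175, 179, 179, 180]
144 [176, 179, 152, 82, 34, 27, 27, 30, 36, 40, 81, 156, 173, 178, 179, 176, 179]
145 [176, 177, 172, 162, 145, 140, 126, 128, 132, 138, 152, 175, 176, 177, 178, 179, 176]
106 [(296, 351, 74)]
110 [(299, 345, 98)]
114 [(307, 338, 134)]
118 [(307, 338, 142)]
122 [(306, 340, 142)]
126 [(304, 342, 142)]
```

Held steady at the focus; handing in.

```bash
python3 -c "
from workcell import ctrl
print(ctrl.close_job())"
```

```text
the job is handed in; nothing more can be done
None
```

I drew the thickest punch and handed the job in at about 25.5 s, holding it steady in the gripper. By my measurements the cutting end is centred to about 2 mm, about 60 mm from the lens, and within roughly 3° of square. That angle is the least certain: the punch leans about 25° and the camera 22 to 24°. The hand-in gave no verdict.

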